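# Change the strips on the glaze sample rail

### The arm

A 7-joint arm with a two-finger parallel gripper is mounted at the origin on the work surface. World frame = base frame: x ahead of the robot, y to its left, z up, the work surface at z = 0. Lengths are in mm, angles in rad, forces in N, time in s.
With the tool pointing down it reaches from about 350 to 900 mm from the base axis. Payload 7.2 kg.
Tool frame: the origin (TCP) lies between the finger pads; the fingertips stand 11 mm ahead of it and the grasp point (between the pads) lies 8 mm behind it; z points along the fingers, y is the line along which they close (so a half turn about z gives the same grasp; the last joint's range is limited). The gripper opens to 88 mm and grips with 3 to 60 N. Pads are 20 mm wide; open, the fingers measure 115 mm over their backs; the gripper's body (75 mm by 178 mm) begins 61 mm behind the grasp point.
Start: joints at [-1.219, 0.411, -0.013, 1.596, 0.006, 1.134, -0.082], TCP at [254.745, 570.731, 233.653] pointing down, gripper open.
Joint ranges: [-2.95, 2.95], [-0.29, 1.99], [-1.47, 1.44], [0.14, 2.54], [-1.03, 4.17], [0.13, 1.85], [-2.86, 2.86]. Speed limits (rad/s): [2.39, 2.39, 3.01, 3.01, 3.14, 3.14, 3.14].

### API

Orientations are given as a unit quaternion [x, y, z, w].
In Python, from cell import robot gives the robot as it stands. Calls block until the motion is done:
- robot.move_to(position, orientation): joint-space move of the TCP to a pose.
- robot.move_straight(position, velocity=150, rotation=None): straight line of the TCP; rotation=None keeps the orientation; velocity is the mean speed in mm/s.
- robot.move_joints(angles): joint-space move.
- robot.open_gripper() and robot.clamp(effort=None): open the fingers fully, or close them until they stop; effort is the grip in N (None keeps the last).
- robot.sleep(seconds).
- robot.inverse_kinematics(position, orientation): joint angles nearest the present ones, or None.
- robot.state(): the state.
- robot.snapshot(name): name is "side" or "top" or "wrist"; returns the picture (400x640x3 uint8, red, green, blue); there is no depth.
- robot.camera_model(name): a dict with "camera_matrix" (3x3 intrinsics, pixels), "xyz" and "attitude" of the camera in the world; the wrist camera has in their place "hand_eye" (4x4, takes a point from camera to tool coordinates, whose origin is the TCP and whose axes are the flange's). Camera axes: x right, y up, looking along -z (the intrinsics and any distortion apply to the point x, -y, -z); pixel columns grow to the right and rows downward; lengths in mm; the calibration is good to about 2 mm. The wrist camera is an equidistant fisheye: a pixel r from the principal point sees the ray r / f radians off the axis. A picture is of the moment at which its call begins: read the wrist's pose just before it. camera_model takes no time and is no camera call.
A pose or a line that the arm cannot do raises robot.MotionError and nothing moves.
- robot.sign_off(): hands the job in; it is judged then, once.
Trained networks look in the newest picture that a camera, given by its name, has taken for a name from the list of things; names that differ only in an ending like _2 or _b are one class to them, and where a whole thing is asked for, a point or a joint stands for the part that bears it (a point fixed in the world has none). Each returns a list of dicts, best first, with "p" (0 to 1); they miss things now and then, are a little off and sometimes report something else, mostly with a low value. They report only what shows in the picture. A call takes as long as a camera call. They do not tell look-alikes from the thing itself.
- robot.boxes_of(camera, label): "extent" ([left, top, width, height] in pixels, round what is visible of it).
- robot.place_of(camera, label): "uv" ([column, row] in pixels: a listed point, or the origin of a listed thing).
The state is a dict: "t": time; "joints": joint angles; "dq": joint speeds; "joint_torque": joint torques, N m; "ee_pos": TCP position; "ee_rot": TCP orientation; "force": force on the tool from outside, world axes, zero at the start; "torque": the same for the moment, N m; "gripper_width": finger opening in mm; "finger_force": force on a finger pad.
Only numpy, scipy, OpenCV 4.12 (cv2) and the standard library are available. Lean on these libraries where they do the work, as an engineer would, in place of code of your own. Each camera call takes 0.05 s, during which the arm holds its last target. There are 200 camera calls.

### The job

Change the samples on the pottery's glaze sample rail. First take down every old strip that hangs there and stand it upright in a pocket of the grey returns box; then pull every fresh strip up out of the plywood box and hang it by its keyhole on a screw of the rail, one strip to a screw, slid fully down so that the screw is locked in the top of the slot. Leave the other things on the table where they are.

Things in the scene. Friction and masses are not known exactly. Their poses are not given: they have to be found in the camera images.
- old0: old stoneware strip 9 mm thick (x), 60 wide (y), 150 high (z up), 0.16 kg, glazed foot. Origin: mid bottom edge. Front and back alike. Keyhole through it: 28 mm eight-sided hole centred 65 mm up, 45-degree upper corners leading into a 12 mm slot that ends 96 mm up. Starts locked on screw0; two or three of old0..3 are present; same as fresh ones
- old1: old stoneware strip 9 mm thick (x), 60 wide (y), 150 high (z up), 0.16 kg, glazed foot. Origin: mid bottom edge. Front and back alike. Keyhole through it: 28 mm eight-sided hole centred 65 mm up, 45-degree upper corners leading into a 12 mm slot that ends 96 mm up. Starts locked on screw1; two or three of old0..3 are present; same as fresh ones
- old2: old stoneware strip 9 mm thick (x), 60 wide (y), 150 high (z up), 0.16 kg, glazed foot. Origin: mid bottom edge. Front and back alike. Keyhole through it: 28 mm eight-sided hole centred 65 mm up, 45-degree upper corners leading into a 12 mm slot that ends 96 mm up. Starts locked on screw2; two or three of old0..3 are present; same as fresh ones
- old3: old stoneware strip 9 mm thick (x), 60 wide (y), 150 high (z up), 0.16 kg, glazed foot. Origin: mid bottom edge. Front and back alike. Keyhole through it: 28 mm eight-sided hole centred 65 mm up, 45-degree upper corners leading into a 12 mm slot that ends 96 mm up. Starts locked on screw3; two or three of old0..3 are present; same as fresh ones
- fresh0: fresh stoneware strip 9 mm thick (x), 60 wide (y), 150 high (z up), 0.16 kg, glazed foot. Origin: mid bottom edge. Front and back alike. Keyhole through it: 28 mm eight-sided hole centred 65 mm up, 45-degree upper corners leading into a 12 mm slot that ends 96 mm up. Starts upright in a pocket of the fresh box; three or four of fresh0..3 are present
- fresh1: fresh stoneware strip 9 mm thick (x), 60 wide (y), 150 high (z up), 0.16 kg, glazed foot. Origin: mid bottom edge. Front and back alike. Keyhole through it: 28 mm eight-sided hole centred 65 mm up, 45-degree upper corners leading into a 12 mm slot that ends 96 mm up. Starts upright in a pocket of the fresh box; three or four of fresh0..3 are present
- fresh2: fresh stoneware strip 9 mm thick (x), 60 wide (y), 150 high (z up), 0.16 kg, glazed foot. Origin: mid bottom edge. Front and back alike. Keyhole through it: 28 mm eight-sided hole centred 65 mm up, 45-degree upper corners leading into a 12 mm slot that ends 96 mm up. Starts upright in a pocket of the fresh box; three or four of fresh0..3 are present
- fresh3: fresh stoneware strip 9 mm thick (x), 60 wide (y), 150 high (z up), 0.16 kg, glazed foot. Origin: mid bottom edge. Front and back alike. Keyhole through it: 28 mm eight-sided hole centred 65 mm up, 45-degree upper corners leading into a 12 mm slot that ends 96 mm up. Starts upright in a pocket of the fresh box; three or four of fresh0..3 are present
- rail: sample rail fixed to the table: batten 430 mm long (y), 18 thick (x), 115 to 166 mm up, posts and feet at y = +-200, feet reach 60 mm forward. Origin: on the table under the batten's middle. Front and four screws, 90 mm apart, face -x. A strip hanging on it has its top 208 mm up, 42 mm above the batten: hold it there from above, one finger behind
- screw0 (a point): screw 0 (at y = -135 mm of the rail), axes as the rail: mid-point of its bare shank, 150 mm up. Shank 8 mm thick, 15 mm long, from the batten's face (7.5 mm to +x of this point) to the flat round head (20 mm across, 5 mm thick, outer face 12.5 mm to -x of this point)
- screw1 (a point): screw 1 (at y = -45 mm of the rail), axes as the rail: mid-point of its bare shank, 150 mm up. Shank 8 mm thick, 15 mm long, from the batten's face (7.5 mm to +x of this point) to the flat round head (20 mm across, 5 mm thick, outer face 12.5 mm to -x of this point)
- screw2 (a point): screw 2 (at y = 45 mm of the rail), axes as the rail: mid-point of its bare shank, 150 mm up. Shank 8 mm thick, 15 mm long, from the batten's face (7.5 mm to +x of this point) to the flat round head (20 mm across, 5 mm thick, outer face 12.5 mm to -x of this point)
- screw3 (a point): screw 3 (at y = 135 mm of the rail), axes as the rail: mid-point of its bare shank, 150 mm up. Shank 8 mm thick, 15 mm long, from the batten's face (7.5 mm to +x of this point) to the flat round head (20 mm across, 5 mm thick, outer face 12.5 mm to -x of this point)
- fresh_box: fixed plywood box, 200 x 80 mm (x, y), 80 mm high, open above, with four narrow pockets at x = -75, -25, 25 and 75 mm, each 14 mm (x) by 70 mm (y), floor 5 mm up; the spaces between them are empty; strips in it rise 75 mm above its rim. Origin: centre of its underside
- return_box: loose grey plastic returns box, 170 x 86 mm (x, y), 80 mm high, 0.9 kg, open above, empty at the start: seven equal pockets in a row along x, 23.6 mm apart, the middle one at x = 0, each 18.6 mm (x) by 76 mm (y), floor 5 mm up. Leave room for the fingers between strips; it may get knocked a few cm. Origin: centre of its underside
- glaze_jar: bystander: lidded glaze jar, 68 mm across, 85 mm high; origin under its middle
- mug: bystander: blue mug, 76 mm across, 90 mm high; origin under its middle
- bowl: bystander: terracotta bowl, 120 mm across, 50 mm high; origin under its middle
- brush: bystander: brush lying down, 190 mm long; origin at its underside, x along it
- wood_rib: bystander: flat wooden rib, 100 x 55 x 8 mm; origin under its middle
- loop_tool: bystander: loop trimming tool lying down, 180 mm long; origin under its middle
- slip_bottle: bystander: pale slip bottle, 60 mm across, 150 mm high; origin under its middle
Mind the look-alikes: they are no part of the job. Leave any orange or pink look-alike of the old3 alone.

How it is judged:
By the outcome, as a careful person would: the job done as asked, in the order asked, and still so for the second after the job is handed in, with the robot touching nothing.
Of old0, old1, old2, old3 only 2 to 3 are there at a start; the rules pass over those that are not, and their reading is None.
Of fresh0, fresh1, fresh2, fresh3 only 3 to 4 are there at a start; the rules pass over those that are not, and their reading is None.
At some moment in a run one of return_box may be knocked a few centimetres aside while the robot is not near it.
It also fails if it takes over 210 s, if anything falls off the work surface, if the arm or the gripper's body presses on something with over 40 N, if the wrist force passes 120 N, or if a joint passes its speed limit or range.

## Working session

There is one attempt and no reset: what is moved stays moved. The work goes in short steps, each a Python script; the robot and the scene stay as the last script left them, time stands still between calls to the robot, and variables do not carry over. Pictures are saved under pics/ and viewed, at most 14 in all, crops included, and the job is handed in when it is done.

```bash
ls; mkdir -p pics; python3 - <<'E'
from cell import robot
import cv2
for c in ("side","top"):
    im=robot.snapshot(c); cv2.imwrite(f"pics/{c}0.png",im[:,:,::-1])
    print(c,robot.camera_model(c))
    for n in ["rail","screw0","old0","fresh0","fresh_box","return_box"]:
        print(n,[(round(d["p"],2),[int(v) for v in d["uv"]]) for d in robot.place_of(c,n)][:8])
print(robot.camera_model("wrist")); print(robot.state())
E
```

```text
pics
side {'camera_matrix': array([[427.3540492 ,   0.        , 315.58274671],
       [  0.        , 427.3540492 , 202.92482909],
       [  0.        ,   0.        ,   1.        ]]), 'xyz': array([ 160.02405777, -993.66343801,  831.57094335]), 'attitude': array([ 0.46707918, -0.0713283 , -0.14030384,  0.87009433])}
rail []
screw0 [(0.98, [310, 159]), (0.91, [253, 159]), (0.73, [285, 161]), (0.73, [293, 232]), (0.57, [334, 158]), (0.39, [343, 324])]
old0 [(0.96, [259, 183]), (0.87, [336, 183]), (0.7, [211, 201]), (0.56, [311, 183]), (0.5, [262, 175])]
fresh0 [(0.65, [343, 329]), (0.54, [449, 314]), (0.28, [374, 320])]
fresh_box [(0.62, [370, 319])]
return_box [(0.82, [349, 262])]
top {'camera_matrix': array([[511.7554883 ,   0.        , 320.21090838],
       [  0.        , 511.7554883 , 206.81106617],
       [  0.        ,   0.        ,   1.        ]]), 'xyz': array([ 384.51626153,   19.46150489, 1465.8125164 ]), 'attitude': array([-0.02221449,  0.02608867,  0.71208575, -0.70125586])}
rail [(0.93, [230, 204])]
screw0 [(0.9, [209, 250]), (0.78, [232, 184]), (0.77, [242, 150]), (0.74, [
[... 889 characters left out ...]
7265,  0.4110842 , -0.01271853,  1.59618647,  0.00561039,
        1.13429912, -0.08225274]), 'dq': array([-1.70584429e-04, -8.65503054e-04, -2.53843996e-05, -5.42036485e-04,
       -5.33196688e-04, -2.95566017e-04, -9.10673197e-04]), 'joint_torque': array([ 3.65232345e-04, -5.87575758e+01,  6.41209446e-01, -2.91333497e+01,
       -5.37457899e-02,  1.03762042e-02,  1.92232415e-05]), 'ee_pos': array([254.75678233, 570.73440453, 233.6687913 ]), 'ee_rot': array([2.08384481e-01, 9.78046986e-01, 2.88764598e-05, 4.83273470e-06]), 'force': array([-0.7883554 ,  0.23035598,  0.15941128]), 'torque': array([-0.00532827, -0.03700557, -0.01436705]), 'finger_force': 0.0, 'gripper_width': 87.60479474963788}
```

View pics/side0.png

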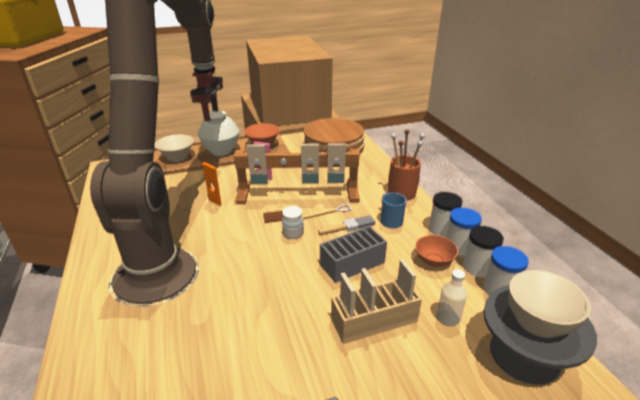

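View pics/top0.png

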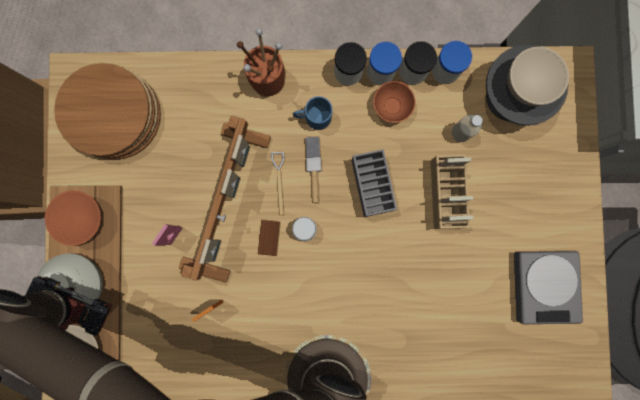

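The rail faces right in the top view, which is world -y. Old strips hang on screws 0, 1 and 3, and screw 2 is empty. The fresh box (446,194) holds three strips, the returns box is at (375,184), and the orange and pink look-alikes are near (208,310) and (168,235).

```bash
cat > h.py <<'E'
from cell import robot
import numpy as np, cv2
from scipy.spatial.transform import Rotation as R
def cam(name):
    m=robot.camera_model(name); K=m["camera_matrix"]
    if name!="wrist": return K,R.from_quat(m["attitude"]).as_matrix(),np.array(m["xyz"]),False
    s=robot.state(); T=R.from_quat(s["ee_rot"]).as_matrix(); H=m["hand_eye"]
    return K,T@H[:3,:3],T@H[:3,3]+s["ee_pos"],True
def ray(c,uv):
    K,Rm,p,fe=c; q=np.array([(uv[0]-K[0,2])/K[0,0],(uv[1]-K[1,2])/K[1,1]])
    if fe:
        r=np.linalg.norm(q)+1e-12; d=np.r_[q/r*np.sin(r),np.cos(r)]
    else: d=np.r_[q,1]
    return Rm@np.array([d[0],-d[1],-d[2]])
def onz(c,uv,z):
    d=ray(c,uv); return c[2]+d*(z-c[2][2])/d[2]
def proj(c,P):
    K,Rm,p,fe=c; v=(np.atleast_2d(P)-p)@Rm; v=v*[1,-1,-1]
    if fe:
        n=np.linalg.norm(v[:,:2],axis=1)+1e-12; a=np.arctan2(n,v[:,2]); q=v[:,:2]/n[:,None]*a[:,None]
    else: q=v[:,:2]/v[:,2:]
    return q*[K[0,0],K[1,1]]+K[:2,2]
def down(ang):
    "tool down, tool y axis (closing line) along world angle ang (rad)"
    y=np.array([np.cos(ang),np.sin(ang),0]); z=np.array([0,0,-1.]); x=np.cross(y,z)
    return R.from_matrix(np.c_[x,y,z]).as_quat()
def snap(name,f):
    c=cam(name); im=robot.snapshot(name)[:,:,::-1].copy(); cv2.imwrite("pics/"+f,im); return c,im
E
python3 - <<'E'
from h import *
c=cam("top"); np.set_printoptions(precision=1,suppress=True)
print(proj(c,[0,0,0]))
for n,uv,z in [("rail end0",(238,119),166),("end3",(188,275),166),("strip0top",(242,150),205),("1",(232,184),205),("3",(212,250),205),
 ("ret",(375,184),80),("rc1",(353,157),80),("rc2",(386,151),80),("rc3",(396,211),80),("rc4",(364,216),80),("fr",(452,192),80),("f1",(457,160),155),("f2",(457,198),155),("f3",(459,217),155)]:
    print(n,onz(c,uv,z))
s=cam("side")
print(onz(s,(349,262),0),onz(s,(370,319),0))
E
```

```text
[[326.7 379.1]]
rail end0 [703.1 219.7 166. ]
end3 [306.3 347.4 166. ]
strip0top [615.3 204.1 205. ]
1 [530.6 229.3 205. ]
3 [368.6 278.9 205. ]
ret [ 539.3 -139.1   80. ]
rc1 [614.4 -80.6  80. ]
rc2 [ 629.6 -171.3   80. ]
rc3 [ 464.8 -194.4   80. ]
rc4 [ 452.5 -107.2   80. ]
fr [ 514.3 -348.4   80. ]
f1 [ 590.2 -344.1  155. ]
f2 [ 491.6 -340.8  155. ]
f3 [ 442.5 -344.3  155. ]
[ 539.  -128.7    0. ] [ 509.4 -343.     0. ]
```

```bash
python3 - <<'E'
from h import *
np.set_printoptions(precision=1,suppress=True)
p,q=robot.state()["ee_pos"],None
robot.move_straight([p[0]+20,p[1]-60,330],velocity=250)
for a in (np.radians(162),):
    print([robot.inverse_kinematics([505,275,310],down(x)) is not None for x in (a,a-np.pi,a+np.pi/2,a-np.pi/2)])
robot.move_to([495,260,310],down(np.radians(162)))
c,im=snap("wrist","w_rail.png"); print(robot.state()["ee_pos"],c[2])
for n in ("screw0","old0","rail"): print(n,[(round(d["p"],2),np.array(d["uv"])) for d in robot.place_of("wrist",n)])
print([robot.inverse_kinematics([525,-230,300],down(np.radians(x))) is not None for x in (0,90,-90,180)])
robot.move_to([525,-250,330],down(np.radians(90)))
c,im=snap("wrist","w_box.png"); print(robot.state()["ee_pos"],robot.state()["t"])
for n in ("fresh_box","fresh0","return_box"): print(n,[(round(d["p"],2),np.array(d["uv"])) for d in robot.place_of("wrist",n)])
E
```

```text
[True, True, True, True]
[494.6 260.7 309.7] [475.5 198.2 461.8]
screw0 [(0.76, array([440.3, 184.2])), (0.73, array([189.6, 188.9])), (0.72, array([271.3, 188. ])), (0.61, array([359.5, 187.6])), (0.2, array([249.7,  92.6]))]
old0 [(0.81, array([396.9, 246. ])), (0.81, array([489.6, 150.8])), (0.68, array([279.3, 171. ])), (0.68, array([414.4, 176.9])), (0.67, array([311.7, 174.6])), (0.64, array([214.7, 175.7]))]
rail [(0.71, array([316.1, 180.5]))]
[True, True, True, True]
[ 525.7 -248.4  329.8] 5.3667
fresh_box [(0.81, array([250. , 159.6])), (0.51, array([473.6, 207.6]))]
fresh0 [(0.75, array([255.5, 204.9])), (0.7, array([252.6, 145.6])), (0.66, array([250.3, 113.1]))]
return_box [(0.67, array([383.8, 180.8]))]
```

View pics/w_rail.png

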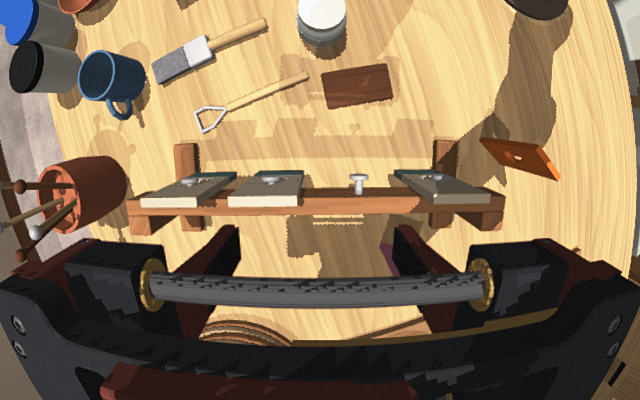

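View pics/w_box.png

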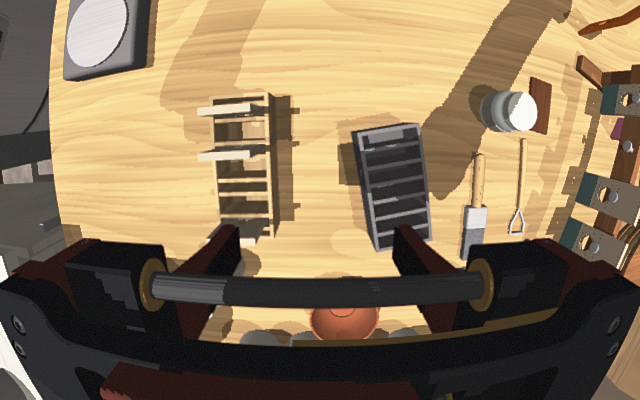

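The wrist rail view shows old strips on screws 0, 1 and 3 at about columns 189, 271 and 440, with a bare screw 2 at (359,187). The box view shows three fresh strips at rows 110, 155 and 225, and the empty grey box at (392,185).

```bash
cat > model.py <<'E'
import numpy as np
def T(pose,P):
    x,y,a=pose; P=np.array(P,float); c,s=np.cos(a),np.sin(a)
    return np.c_[x+c*P[:,0]-s*P[:,1], y+s*P[:,0]+c*P[:,1], P[:,2]]
E
python3 - <<'E'
from h import *
from model import T
import pickle
np.set_printoptions(precision=1,suppress=True)
def wc(tcp,q):
    m=robot.camera_model("wrist");H=m["hand_eye"];Rm=R.from_quat(q).as_matrix()
    return m["camera_matrix"],Rm@H[:3,:3],Rm@H[:3,3]+tcp,True
c1=wc(np.array([494.6,260.7,309.7]),down(np.radians(162))); c2=wc(np.array([525.7,-248.4,329.8]),robot.state()["ee_rot"])
S=np.array([onz(c1,u,150)[:2] for u in [(189.6,188.9),(271.3,188),(359.5,187.6),(440.3,184.2)]]); print(S,np.linalg.norm(np.diff(S,axis=0),axis=1))
m=S.mean(0); d=S[3]-S[0]; a=np.arctan2(d[1],d[0])-np.pi/2
rx=np.array([np.cos(a),np.sin(a)]); o=m+7.5*rx+9*rx
rail=(o[0],o[1],a); print("rail",rail,np.degrees(a))
B=np.array([onz(c2,u,5)[:2] for u in [(250.3,113.1),(252.6,145.6),(255.5,204.9)]]);print(B)
print("ret",onz(c2,(383.8,180.8),0),"fr",onz(c2,(250,159.6),0))
# draw
im1=cv2.imread("pics/w_rail.png");im2=cv2.imread("pics/w_box.png")
def draw(im,c,P,col,close=True,k=3):
    u=((proj(c,P)+0.5)*k).astype(int); cv2.polylines(im,[u.reshape(-1,1,2)],close,col,1)
I=cv2.resize(im1,None,fx=2,fy=2)
draw(I,c1,T(rail,[(-9,-215,166),(-9,215,166),(9,215,166),(9,-215,166)]),(0,0,255),k=2)
for i,y in enumerate((-135,-45,45,135)):
    draw(I,c1,T(rail,[(-16.5,y-4,150),(-16.5,y+4,150)]),(255,0,0),False,2)
    if i!=2: draw(I,c1,T(rail,[(-21,y-30,208),(-21,y+30,208),(-12,y+30,208),(-12,y-30,208)]),(0,255,0),k=2)
J=cv2.resize(im2,None,fx=3,fy=3)
fr=(514,-346,0); 
draw(J,c2,T(fr,[(-100,-40,80),(100,-40,80),(100,40,80),(-100,40,80)]),(0,0,255))
for x in(-75,-25,75): draw(J,c2,T(fr,[(x-4.5,-30,155),(x+4.5,-30,155),(x+4.5,30,155),(x-4.5,30,155)]),(0,255,0))
rt=(539,-139,np.radians(9)); draw(J,c2,T(rt,[(-85,-43,80),(85,-43,80),(85,43,80),(-85,43,80)]),(0,0,255))
cv2.imwrite("pics/o1.png",I[280:480,200:1000]);cv2.imwrite("pics/o2.png",J[240:780,570:1350])
E
```

```text
[[626.  218.8]
 [538.9 246.8]
 [451.9 274.6]
 [365.3 298.2]] [91.5 91.3 89.8]
rail (np.float64(500.3327360710607), np.float64(275.3709519017941), np.float64(1.275383498265339)) 73.07409171123447
[[ 442.1 -350.1]
 [ 493.1 -347.3]
 [ 588.5 -346.1]]
ret [ 549.5 -139.5    0. ] fr [ 515.6 -353.2    0. ]
```

View pics/o1.png

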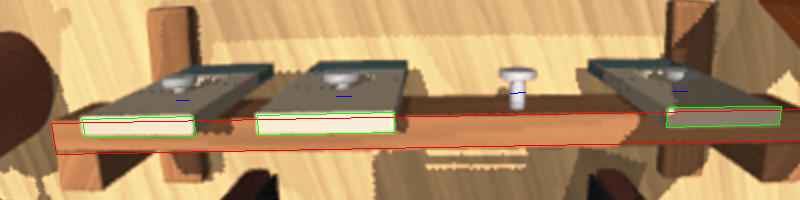

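View pics/o2.png

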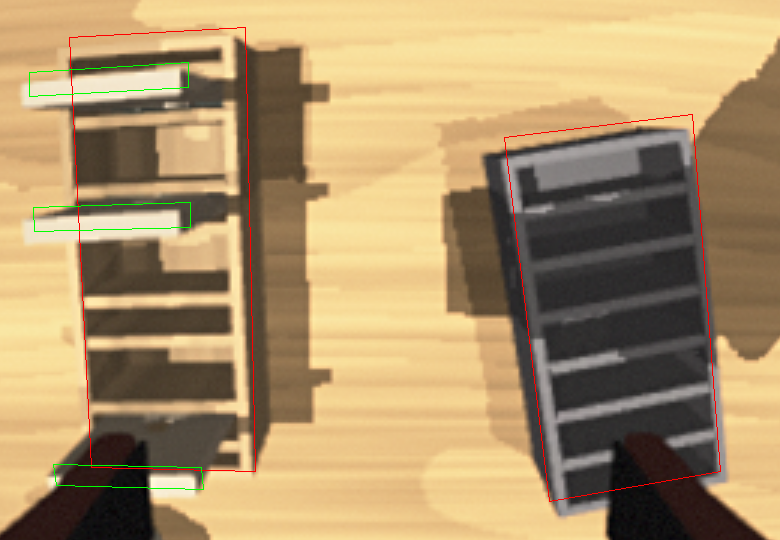

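Overlay: the rail model matches to about 1 mm, with the green strip tops lying on the real tops at (140,124), (325,122) and (725,116). The fresh box needs about +3 mm in x and +2.5° of yaw, and the returns box about +5 mm in x. I'll refit both from their corners.

```bash
python3 - <<'E'
from h import *
from model import T
from scipy.optimize import least_squares
np.set_printoptions(precision=1,suppress=True)
m=robot.camera_model("wrist");H=m["hand_eye"];Rm=R.from_quat(robot.state()["ee_rot"]).as_matrix()
c2=(m["camera_matrix"],Rm@H[:3,:3],Rm@H[:3,3]+np.array([525.7,-248.4,329.8]),True)
cr=lambda u:(np.array(u,float)+[570,240])/3
def fit(P,U,x0):
    U=np.array([cr(u) for u in U]); r=least_squares(lambda p:(proj(c2,T(p,P))-U).ravel(),x0,loss="soft_l1")
    print("pose",r.x,np.degrees(r.x[2])," resid px\n",r.fun.reshape(-1,2).T); return r.x
for s,U in ((-75,[(22,85),(182,68),(182,92),(22,105)]),(-25,[(22,222),(182,210),(182,230),(24,243)])):
    fit([(-4.5,-30,155),(-4.5,30,155),(4.5,30,155),(4.5,-30,155)],U,(514+s,-346,0.04))
fit([(-100,-40,80),(-100,40,80),(100,40,80)],[(70,52),(240,37),(256,470)],(514,-346,0.04))
fit([(-85,-43,80),(-85,43,80),(85,43,80),(85,-43,80)],[(503,152),(690,130),(722,478),(563,513)],(540,-139,0.15))
E
```

```text
pose [ 442.2 -348.1    0. ] 1.9333363826171506  resid px
 [[ 0.2 -0.5 -0.2  0.6]
 [-0.8 -0.1  0.2  0.6]]
pose [ 492.8 -349.3    0. ] 2.652187598480736  resid px
 [[ 0.6 -1.  -0.4  0.8]
 [-0.6 -0.7  0.9  0.4]]
pose [ 519. -346.    0.] 0.7275807614275966  resid px
 [[-1.7  0.5  0.3]
 [-1.2 -0.1  2.8]]
pose [ 545.2 -136.7    0.2] 10.479011298848034  resid px
 [[ 0.2  0.1  1.3 -2.2]
 [ 0.5 -1.5  0.3  0.2]]
```

```bash
cat >> h.py <<'E'
def box_pose(yaw0,guess,fn=None,z=310):
    "look straight down at the grey box from its +y side and measure its rim"
    th=yaw0; tx=np.array([-np.sin(th),np.cos(th)])
    robot.move_to([*(np.array(guess)-85*tx),z],down(th))
    c=cam("wrist"); im=robot.snapshot("wrist")[:,:,::-1].copy()
    if fn: cv2.imwrite("pics/"+fn,im)
    hsv=cv2.cvtColor(im,cv2.COLOR_BGR2HSV)
    m=((hsv[:,:,1]<60)&(hsv[:,:,2]<170)).astype(np.uint8)
    u0=proj(c,[*guess,80])[0]
    m=cv2.morphologyEx(m,cv2.MORPH_OPEN,np.ones((3,3)))
    n,lab,st,cen=cv2.connectedComponentsWithStats(m)
    best=[i for i in range(1,n) if st[i,4]>2000]
    if not best: return None
    i=min(best,key=lambda i:np.linalg.norm(cen[i]-u0))
    cn=max(cv2.findContours((lab==i).astype(np.uint8),cv2.RETR_EXTERNAL,cv2.CHAIN_APPROX_NONE)[0],key=len)[:,0,:]
    P=np.array([onz(c,u,80)[:2] for u in cn]).astype(np.float32)
    (x,y),(w,h),a=cv2.minAreaRect(P)
    a=np.radians(a if w>h else a+90); a=(a-yaw0+np.pi/2)%np.pi-np.pi/2+yaw0
    return x,y,a,max(w,h),min(w,h)
E
python3 - <<'E'
from h import *
np.set_printoptions(precision=1,suppress=True)
h=cv2.cvtColor(cv2.imread("pics/w_box.png"),cv2.COLOR_BGR2HSV)
for n,(u,v) in dict(rim=(395,129),inner=(398,165),div=(395,180),wood=(320,150),shadow=(345,165)).items(): print(n,h[v,u])
print(box_pose(np.radians(10.5),(545,-137),"ret.png"),robot.state()["t"])
E
```

```text
rim [  9  11 158]
inner [173  14  75]
div [165  12  83]
wood [ 21  97 248]
shadow [ 17 110 100]
(546.117431640625, -135.42515563964844, np.float64(0.19092308381221654), 169.4272918701172, 82.20030212402344) 6.7833
```

View pics/ret.png

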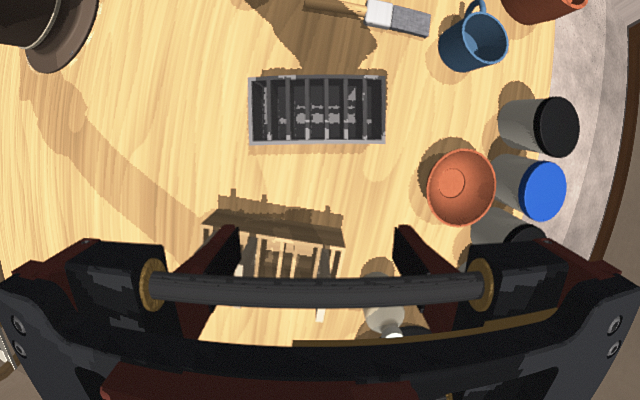

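The box detector gives (546,-135.4, 10.9°) with a 169x82 rim, which agrees with the first fit. Next I take down the first old strip.

```bash
cat > act.py <<'E'
from h import *
RAIL=np.array([500.3,275.4]); A=np.radians(73.07)
SY=[-135,-45,45,135]
def rp(x,y,z):
    c,s=np.cos(A),np.sin(A); return [RAIL[0]+c*x-s*y,RAIL[1]+s*x+c*y,z]
def st(tag):
    s=robot.state(); print(tag,"t%.1f"%s["t"],np.round(s["ee_pos"],1),"F",np.round(s["force"],1),"w%.1f"%s["gripper_width"],"ff%.1f"%s["finger_force"],flush=True)
GZ=188
def unhang(i):
    y=SY[i]; q=down(A)
    robot.move_to(rp(-16.5,y,275),q); robot.move_straight(rp(-16.5,y,GZ),velocity=150)
    robot.clamp(25); st("clamped")
    robot.move_straight(rp(-16.5,y,GZ+31),velocity=60); st("lifted")
    robot.move_straight(rp(-70,y,GZ+31),velocity=80); st("out")
    robot.move_straight(rp(-70,y,310),velocity=200)
def place(k,b,fn=None):
    r=box_pose(b[2],b[:2],fn); print("box",np.round(r,2))
    if r is None or abs(r[3]-169)>6 or abs(r[4]-83)>6: raise SystemExit("box?")
    x,y,a=r[:3]; d=np.array([np.cos(a),np.sin(a)])*23.6*k; p=[x+d[0],y+d[1]]; q=down(a)
    robot.move_straight([*p,310],velocity=250,rotation=q); robot.move_straight([*p,225],velocity=200)
    robot.move_straight([*p,GZ-58+7],velocity=80); st("in")
    robot.open_gripper(); robot.move_straight([*p,250],velocity=250); st("placed")
    return x,y,a
E
python3 - <<'E'
from act import *
unhang(0)
b=place(3,(546,-135.4,0.19),"held.png")
print(b)
E
```

```text
clamped t10.3 [624.6 220.2 187.9] F [-0.7 -0.4  0.2] w8.9 ff25.0
lifted t11.0 [624.6 220.4 219. ] F [-0.5  1.  -1.9] w8.7 ff25.0
out t11.8 [609.2 169.7 219.1] F [-0.3 -0.4 -1.3] w9.2 ff25.0
box [ 5.4805e+02 -1.3666e+02  1.9000e-01  1.6585e+02  8.5630e+01]
in t16.4 [ 617.9 -123.2  137.6] F [ 0.4 -0.2 -0.5] w8.9 ff25.0
placed t18.2 [ 617.4 -122.8  250. ] F [-0.4  0.2 -0.3] w87.9 ff0.0
(548.0468139648438, -136.65745544433594, np.float64(0.1930491185999404))
```

```bash
python3 - <<'E'
from act import *
unhang(1)
b=place(0,(548,-136.6,0.193),"held1.png")
print(b)
E
```

```text
clamped t21.6 [538.5 246.4 188. ] F [-0.4 -0.2  1.1] w8.6 ff25.0
lifted t22.2 [538.4 246.6 219. ] F [-0.2 -0.1 -2.9] w8.7 ff25.0
out t23.0 [523.  195.9 219.1] F [ 0.   0.3 -0.7] w8.9 ff25.0
box [ 5.4908e+02 -1.3613e+02  2.0000e-01  1.6873e+02  8.4920e+01]
in t27.6 [ 549.4 -136.3  137.5] F [ 0.9 -0.6 -1.6] w9.0 ff25.0
placed t29.4 [ 549.  -135.8  249.9] F [ 0.3 -0.1 -0.4] w87.8 ff0.0
(549.0753173828125, -136.1300048828125, np.float64(0.1963995416988284))
```

```bash
python3 - <<'E'
from act import *
unhang(3)
b=place(-3,(548,-136.2,0.193),"held2.png")
print(b)
E
```

```text
clamped t33.1 [366.4 298.9 188. ] F [-0.3 -0.2  0.5] w9.0 ff25.0
lifted t33.7 [366.2 299.  219.1] F [ 0.4  0.2 -1.1] w8.7 ff25.0
out t34.5 [350.9 248.2 219.2] F [ 0.6 -0.4 -2. ] w9.3 ff25.0
box [ 5.4808e+02 -1.3681e+02  2.0000e-01  1.6580e+02  8.5980e+01]
in t39.5 [ 478.9 -150.8  137.4] F [ 0.9 -0.  -1.1] w9.3 ff25.0
placed t41.4 [ 478.6 -150.1  249.7] F [-0.2  0.6 -0.6] w88.0 ff0.0
(548.07861328125, -136.80947875976562, np.float64(0.19657737428061844))
```

```bash
python3 - <<'E'
from act import *
import pickle
np.set_printoptions(precision=1,suppress=True)
th=np.radians(2); robot.move_to([518,-346-75,310],down(th))
c,im=snap("wrist","f.png"); pickle.dump(c,open("cf.pkl","wb"))
J=cv2.resize(im,None,fx=3,fy=3,interpolation=cv2.INTER_CUBIC); u=(proj(c,[518,-320,100])[0]*3).astype(int); x,y=max(0,u[0]-400),max(0,u[1]-300); print("crop",x,y)
cv2.imwrite("pics/f3.png",J[y:y+600,x:x+800])
robot.move_to([*rp(-10,0,310)[:2],300],down(A+np.pi/2))
c,im=snap("wrist","r2.png"); pickle.dump(c,open("cr.pkl","wb"))
d=[x["uv"] for x in robot.place_of("wrist","screw0")]; d=[u for u in d]
for u in d: 
    P=onz(c,u,150)[:2]-RAIL; print(u,"rail xy",P@[np.cos(A),np.sin(A)],P@[-np.sin(A),np.cos(A)])
J=cv2.resize(im,None,fx=2,fy=2,interpolation=cv2.INTER_CUBIC)
def dr(P,col,cl):
    P=np.array([rp(*p) for p in P]); cv2.polylines(J,[((proj(c,P)+.5)*2).astype(int).reshape(-1,1,2)],cl,col,1)
dr([(-9,-215,166),(-9,215,166),(9,215,166),(9,-215,166)],(0,0,255),True)
for s in SY: dr([(-9,s,150),(-24,s,150)],(255,0,0),False); dr([(-16.5,s-4,150),(-16.5,s+4,150)],(255,0,0),False)
v=int(proj(c,rp(0,0,160))[0][1]*2)
cv2.imwrite("pics/r3.png",J[v-150:v+150,230:1030]); st("")
E
```

```text
crop 554 0
[362.0, 187.1] rail xy -13.83085042766435 44.19308644425988
[185.2, 183.7] rail xy -18.678200044660084 -140.25209091744478
 t45.0 [497.9 265.  300.1] F [ 0.4  0.4 -0.1] w87.9 ff0.0
```

View pics/f3.png

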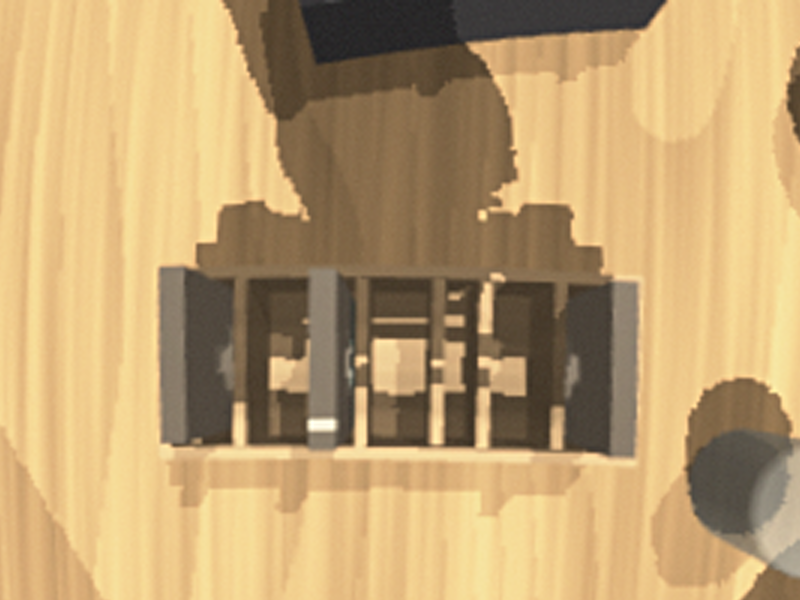

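View pics/r3.png

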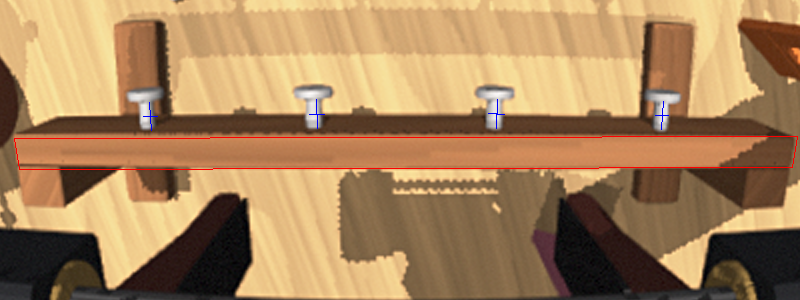

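Rail check: the model lies on the screws at (147,115), (314,113), (495,113) and (661,115) to within 0.7 mm. The fresh strip tops are at crop columns 173, 323 and 624. The middle strip goes first with an edge grip, because a neighbour is only 50 mm away.

```bash
cat >> act.py <<'E'
SY=[-135.7,-45.7,44.3,134.5]
def pick(s,edge):
    x,y,a=s; q=down(a+(np.pi/2 if edge else 0))
    robot.move_to([x,y,260],q); robot.move_straight([x,y,135],velocity=120)
    robot.clamp(25); st("clamped"); robot.move_straight([x,y,230],velocity=120); robot.move_straight([x,y,300],velocity=200); st("up")
def to_rail(i,edge):
    q=down(A+(np.pi/2 if edge else 0)); robot.move_to(rp(-75,SY[i],300),q)
    robot.move_straight(rp(-75,SY[i],GZ+27),velocity=150); st("front")
def hang(i):
    y=SY[i]
    for x in (-38,-30,-24,-16.5):
        robot.move_straight(rp(x,y,GZ+27),velocity=60); st("x%g"%x)
        f=robot.state()["force"]
        if np.linalg.norm(f[:2])>8: raise SystemExit("contact")
    for z in (18,10,4,0):
        robot.move_straight(rp(-16.5,y,GZ+z),velocity=50); st("z%g"%z)
        f=robot.state()["force"]
        if z>2 and np.linalg.norm(f)>12: raise SystemExit("contact")
E
python3 - <<'E'
from act import *
import pickle
from model import T
from scipy.optimize import least_squares
c=pickle.load(open("cf.pkl","rb"))
S=[]
for U,x0 in (([(160,268),(186,268),(187,440),(162,445)],442),([(310,268),(336,268),(337,447),(310,447)],492),([(612,280),(637,280),(635,457),(610,457)],592)):
    U=(np.array(U)+[554,0])/3
    P=[(-4.5,30,155),(4.5,30,155),(4.5,-30,155),(-4.5,-30,155)]
    r=least_squares(lambda p:(proj(c,T(p,P))-U).ravel(),(x0,-347,.03)); print(r.x,np.abs(r.fun).max()); S.append(r.x)
pickle.dump(S,open("S.pkl","wb"))
if abs(S[1][0]-492.8)<3 and abs(S[1][1]+348)<4:
    pick((S[1][0],S[1][1],.035),True); to_rail(0,True)
    c,im=snap("wrist","front.png")
E
```

```text
[ 4.43176456e+02 -3.49230413e+02  3.03449372e-02] 1.3167140884966955
[ 4.93408448e+02 -3.49579230e+02  3.29446403e-02] 0.41629012961250567
[ 5.93197303e+02 -3.48273768e+02  4.35717630e-02] 0.3584756768339332
clamped t49.0 [ 493.5 -349.6  135.1] F [-0.3  0.2  1.5] w59.8 ff25.0
up t50.4 [ 493.3 -349.2  299. ] F [ 0.   0.3 -2.1] w60.0 ff25.0
front t53.1 [608.9 163.6 215.8] F [ 0.   0.  -0.5] w59.8 ff25.0
```

View pics/front.png

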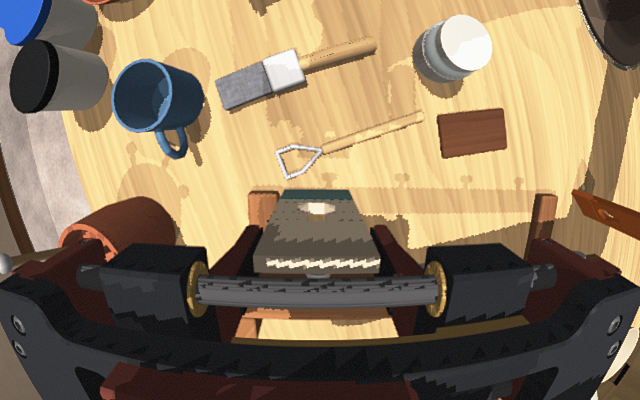

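The strip is held square between the fingers at (318,225), and its hole shows at (318,208). The path to the screw is clear, so I hang it.

```bash
python3 - <<'E'
from act import *
hang(0)
E
```

```text
x-38 t53.9 [619.  199.2 214.9] F [-0.9 -0.  -1.2] w59.7 ff25.0
x-30 t54.2 [621.4 207.7 214.9] F [-1.3  0.5 -2.2] w60.0 ff25.0
x-24 t54.4 [623.1 213.5 214.9] F [ 0.6 -0.1 -1. ] w60.1 ff25.0
x-16.5 t54.7 [625.3 220.8 214.9] F [ 0.4 -0.5 -0.8] w60.1 ff25.0
z18 t55.0 [625.  219.9 205.4] F [-0.6 -0.  -1.9] w59.9 ff25.0
z10 t55.3 [625.  220.  197.5] F [-0.1  0.4 -2.1] w59.8 ff25.0
z4 t55.6 [625.1 220.1 191.6] F [-0.6 -0.4 -1.1] w59.5 ff25.0
z0 t55.8 [625.5 220.  188.1] F [ 1.2  0.4 -0.2] w59.7 ff25.0
```

```bash
python3 - <<'E'
from act import *
import pickle
S=pickle.load(open("S.pkl","rb"))
robot.open_gripper(); robot.move_straight(rp(-16.5,SY[0],280),velocity=200); st("rel")
pick((S[2][0],S[2][1],.035),False); to_rail(1,False); hang(1)
E
```

```text
rel t57.1 [624.9 220.2 279.1] F [-0.4 -0.1  0.3] w88.1 ff0.0
clamped t61.5 [ 593.2 -348.3  135. ] F [ 0.2 -0.8  0.7] w8.9 ff25.0
up t63.0 [ 593.1 -348.1  299. ] F [-0.3  0.5 -1.4] w8.8 ff25.0
front t65.6 [522.8 189.9 215.7] F [ 0.3 -0.2 -2. ] w8.8 ff25.0
x-38 t66.4 [532.9 225.4 214.9] F [ 0.5 -0.1 -1.7] w8.7 ff25.0
x-30 t66.7 [535.3 233.8 215. ] F [-0.9  0.3 -1.5] w9.0 ff25.0
x-24 t66.9 [537.1 239.6 214.9] F [ 0.   0.4 -1.4] w8.8 ff25.0
x-16.5 t67.2 [539.3 246.7 214.9] F [ 0.4  0.7 -1.7] w8.8 ff25.0
z18 t67.5 [538.9 246.2 205.5] F [ 0.3 -0.1 -1. ] w8.9 ff25.0
z10 t67.8 [539.  246.3 197.6] F [-0.6 -0.7 -2.2] w8.8 ff25.0
z4 t68.1 [539.  246.3 191.6] F [ 0.6  0.  -1.3] w9.0 ff25.0
z0 t68.4 [539.3 246.3 187.9] F [-0.2 -0.4 -1.1] w8.7 ff25.0
```

```bash
python3 - <<'E'
from act import *
import pickle
S=pickle.load(open("S.pkl","rb"))
robot.open_gripper(); robot.move_straight(rp(-16.5,SY[1],280),velocity=200); st("rel")
pick((S[0][0],S[0][1],.035),False); to_rail(3,False); hang(3)
robot.open_gripper(); robot.move_straight(rp(-16.5,SY[3],280),velocity=200); st("rel")
robot.move_to([*rp(-10,0,310)[:2],310],down(A+np.pi/2))
c,im=snap("wrist","end_r.png")
J=cv2.resize(im,None,fx=2,fy=2,interpolation=cv2.INTER_CUBIC)
for i in (0,1,3):
    s=SY[i]; P=np.array([rp(*p) for p in [(-21,s-30,208),(-21,s+30,208),(-12,s+30,208),(-12,s-30,208)]])
    cv2.polylines(J,[((proj(c,P)+.5)*2).astype(int).reshape(-1,1,2)],True,(0,255,0),1)
v=int(proj(c,rp(0,0,160))[0][1]*2); A1=J[v-150:v+100,230:1030]
cv2.imwrite("pics/end_r2.png",A1)
robot.move_to([400,150,450],down(A)); 
_,t=snap("side","end_s.png"); cv2.imwrite("pics/end_s2.png",cv2.resize(t[100:350,180:460],None,fx=2.3,fy=2.3,interpolation=cv2.INTER_CUBIC)); st("")
E
```

```text
rel t70.2 [538.7 246.5 279.2] F [-0.4  0.1 -0.6] w87.7 ff0.0
clamped t74.8 [ 443.2 -349.2  135. ] F [1.2 0.4 0.7] w9.1 ff25.0
up t76.2 [ 443.1 -348.8  299. ] F [-0.3 -0.2 -2.2] w9.0 ff25.0
front t79.1 [350.4 242.7 215.5] F [-0.4  0.3 -1.6] w8.8 ff25.0
x-38 t79.8 [360.6 277.8 214.8] F [ 0.6 -0.4 -0.9] w9.0 ff25.0
x-30 t80.1 [363.  286.2 215.1] F [ 0.3 -0.3 -1.4] w9.2 ff25.0
x-24 t80.4 [364.7 291.9 215. ] F [-0.5  0.1 -1.7] w9.0 ff25.0
x-16.5 t80.7 [367.  299.1 215. ] F [-0.5 -1.  -1.1] w9.0 ff25.0
z18 t81.0 [366.6 298.4 205.6] F [-0.1  0.9 -1.1] w8.8 ff25.0
z10 t81.3 [366.7 298.6 197.7] F [ 0.7 -0.4 -2.1] w8.7 ff25.0
z4 t81.6 [366.7 298.6 191.7] F [-0.   0.1 -1.2] w8.7 ff25.0
z0 t81.8 [366.9 298.8 187.9] F [ 1.6  0.7 -2.4] w8.5 ff25.0
rel t83.7 [366.3 298.9 279.3] F [0.4 0.5 0. ] w87.4 ff0.0
 t87.0 [399.9 150.3 449.9] F [-0.1  0.2  0.7] w87.6 ff0.0
```

View pics/end_r2.png

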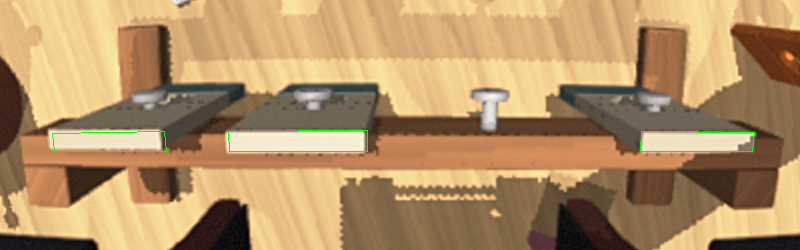

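View pics/end_s2.png

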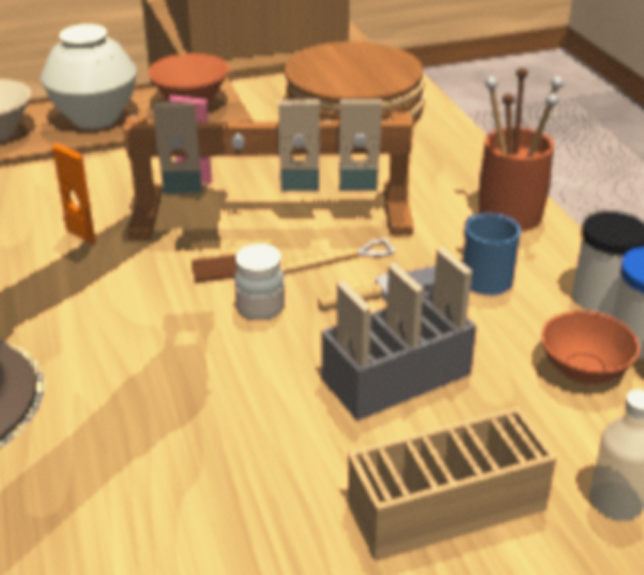

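The three fresh strips hang locked at (105,140), (298,141) and (698,142), with their tops right at the 208 mm outline. The three old strips stand upright in the grey box at (355,320), (405,300) and (452,290), the plywood box is empty, and the bystanders and look-alikes have not moved.

```bash
python3 -c "
from cell import robot
print(robot.sign_off())"
```

```text
the job is handed in; nothing more can be done
None
```

The job is handed in at about 87 s of the 210 s allowed: the three old strips stand in the grey returns box, the three fresh strips hang locked on screws 0, 1 and 3, and the bystanders and look-alikes look untouched in the final picture.

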